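Strip a welding jig: unload the arm, rock out the locating block

TASK

Strip the welding jig for cleaning: lift the finished pivot arm up off the post of the jig's locating block and lay it flat on the platen beside the jig. Then take the locating block by the head of its post and rock it gently side to side, along the length of the jig plate, working it up out of its tight spring-gripped pocket; the plate is not bolted down and must stay in its place, flat on the platen, and a straight pull would lift it along with the block. Finish while holding the block, upright and still, just clear above its pocket (about two fingers' breadth), so that the pocket can be brushed out; leave the other things where they are.

Things in the scene. Friction and masses are not known exactly. Their poses are not given: they have to be found in the camera images.
- jig: the welding jig: a loose steel plate of 4.0 kg, 150 mm (its x) by 270 mm (its y) by 12 mm, only resting on the platen; origin at the centre of the plate's underside, z up. Its -y half carries the block's pocket, its +y half a rest rail (104 mm in x, 22 mm in y, top 56 mm above the platen, centred at y = +52 mm) under the free end of the pivot arm
- seat (a point): middle of the pocket's floor, at (0, -70, 12) mm of the jig, axes as the jig's. The pocket is a four-walled holder, 60 mm (x) by 70 mm (y): cheeks at +-x rise 32 mm above this floor, end walls at +-y 24 mm. Two spring plungers in the -x cheek, 17 mm above the floor, clamp the block in x until it has risen about 17 mm; their barrels stick out 14 mm at -x
- locator: the locating block: plain steel, 24 mm (x) by 40 mm (y) by 44 mm, 0.46 kg, with an upright post: a round neck of 14 mm diameter, then an octagonal grip head, 20 mm across flats (flats face its x and y), from 85 to 119 mm above its underside; origin at the centre of the underside (at seat when home), z along the post, axes as the jig's. Hold it by the head; with the arm off, nothing is near it
- post_top (a point): top of the head, 119 mm above the block's underside. Pulled straight, the block takes about 50 to 75 N, more than the jig weighs. It has 2.5 mm play at each end in y and leans freely in the y-z plane by 0.1 to 0.15 rad each way, about a point 15 mm above the floor; leaned further it jams on the end walls. A lean takes 1 to 2.5 N m; each, with a light upward pull (under 30 N), draws it up 1 to 3 mm
- pivot_arm: the finished welded part, dark steel, 0.46 kg: an eye (ring 46 mm outside, 30 mm hole, 22 mm tall), a flat bar and a round boss (30 mm diameter, 22 mm tall). Origin at the centre of the eye's underside, y along the bar to the boss centre at y = 125 mm, z up. The eye hangs over the block's post, its underside 56 mm above the platen; it must rise 75 mm to be off the post
- bar_mid (a point): middle of the arm's flat bar, near its centre of mass, at (0, 66, 11) mm of the arm's frame; the bar is 26 mm wide (arm's x) and 10 mm thick, this point half way up, and free from y = 24 to 109 mm. Place to grip, across the width
- platen: fixed iron welding platen standing on four feet on the bench, 280 mm (x) by 720 mm (y), its top 100 mm above its origin (centre of the footprint, at bench height); flat, with a grid of clamping holes that are only marks. The jig stands on it; a spray can, a brush tin and a bottle, up to 200 mm tall, stand at its +y end
- bare_patch (a point): a point on the platen's top, in the middle of a bare patch about 200 mm (platen's x) by 130 mm (y), to the robot's right of the jig; axes as the platen's
- tape_measure: tape measure standing on the platen, 39 x 90 x 62 mm; bystander, origin at the centre of its underside
- nut_0: hex nut lying on the jig plate beyond the rest rail, 35 x 30 x 16 mm; bystander, origin at the centre of its underside
Things that resemble listed ones, but are neither listed nor needed, are in the scene too. What is shaped like the locator but turquoise is not meant.

How it is judged:
On the way, in this order (a step that is already met when the one before it is completed fails the run):
1. the pivot arm is held above the post, its eye off the post's top, with the block still home in its pocket (z of pivot_arm in the frame of locator above 0.119 m and contact force between pivot_arm and the fingers above 0.5 N and z of locator in the frame of seat below 0.008 m), for 0.1 s.
2. the pivot arm lies flat on the platen, clear of the jig and let go, with the block still home (z of pivot_arm in the frame of platen between 0.094 and 0.11 m and angle between pivot_arm's own z axis and vertical below 0.1 rad and contact force between pivot_arm and jig below 0.2 N and contact force between pivot_arm and the fingers below 0.1 N and linear speed of pivot_arm below 0.02 m/s and z of locator in the frame of seat below 0.008 m), for 0.2 s.
3. the block, in its pocket, has been leaned to the pocket's -y side (top of the post over 5 mm off centre) (y of post_top in the frame of seat below -0.005 m and z of locator in the frame of seat below 0.032 m), for 0.04 s.
4. the block, in its pocket, has been leaned to the pocket's +y side (over 5 mm off centre) (y of post_top in the frame of seat above 0.005 m and z of locator in the frame of seat below 0.032 m), for 0.04 s.
At the end, for the whole second after the job is handed in: The block is held still, within 0.2 rad of upright, its underside 35 to 85 mm above the pocket floor (3 to 53 mm above the cheeks) and within 30 mm of its middle, touching neither jig nor arm; the pivot arm lies flat on the platen off the jig and robot; the jig plate lies flat (z of pivot_arm in the frame of platen between 0.094 and 0.11 m and angle between pivot_arm's own z axis and vertical below 0.1 rad and contact force between each of pivot_arm, locator and jig below 0.2 N and contact force between pivot_arm and the arm below 0.1 N and z of locator in the frame of seat between 0.035 and 0.085 m and horizontal distance between locator and seat below 0.03 m and angle between locator's own z axis and vertical below 0.2 rad and contact force between locator and pivot_arm below 0.2 N and contact force between locator and the fingers above 1 N and linear speed of locator below 0.02 m/s and z of jig in the frame of platen below 0.105 m and angle between jig's own z axis and vertical below 0.03 rad); the arm keeps its last pose, push and grip.
It fails at once if the jig plate lifts off the platen (origin up over 8 mm or tilt over 0.06 rad) or is dragged more than 50 mm (z of jig in the frame of platen above 0.108 m or angle between jig's own z axis and vertical above 0.06 rad or distance of jig from where it was at the start of the episode above 0.05 m).
It fails at once if a bystander is moved more than 40 mm (distance of any of tape_measure, nut_0 from where it was at the start of the episode above 0.04 m).
It also fails if it takes over 64 s, if anything falls off the work surface, if the arm or the gripper's body presses on something with over 40 N, if the wrist force passes 120 N, or if a joint passes its speed limit or range.

ROBOT

A 7-joint arm with a two-finger parallel gripper is mounted at the origin on the work surface; the furniture and walls round the work are solid. World frame = base frame: x ahead of the robot, y to its left, z up, the work surface at z = 0. Lengths are in m, angles in rad, forces in N, time in s.
With the tool pointing down it reaches from about 0.4 to 0.85 m from the base axis. Payload 10.4 kg.
Tool frame: the origin (TCP) lies on the mounting face of the last link; the fingertips stand 173 mm ahead of it and the grasp point (between the pads) lies 155 mm ahead of it (manip.tip_extent is the distance from the TCP to the fingertips, in m); z points along the fingers, y is the line along which they close (so a half turn about z gives the same grasp; the last joint's range is limited). The gripper opens to 85 mm and grips with 20 to 120 N. Pads are 22 mm wide; open, the fingers measure 114 mm over their backs; the gripper's body (76 mm by 85 mm) begins 54 mm behind the grasp point. The pads swing forward as they close: fully open they stand 13 mm farther back than shut.
Start: joints at [1.296, 0.332, -0.065, 1.46, 0.022, 1.35, -0.088], TCP at [0.156, -0.605, 0.405] pointing down, gripper open.
Joint ranges: [-2.6, 2.6], [-0.5, 2.12], [-1.47, 1.34], [0.16, 2.42], [-1.27, 4.41], [0.06, 2.06], [-2.6, 2.6]. Speed limits (rad/s): [2.22, 2.22, 2.79, 2.79, 3.14, 3.14, 3.14].

INTERFACE

Orientations are given as a unit quaternion [x, y, z, w].
In Python, from workcell import manip gives the robot as it stands.
- The arm moves only by the tool move_arm, never from a script. Its argument "plan" is one flat list of numbers, 7 for each row, row after row: the turn, a rotation vector about the tool's x, y, z in rad, then the shift along the tool's x, y, z in m, then the finger opening in m, from 0 to 0.0854. In form: [ax, ay, az, dx, dy, dz, gripper, ax, ay, az, dx, dy, dz, gripper, ...]. A call has 1 to 12 rows; each row is the pose to reach, as a shift and turn from the pose commanded when the call began, along the tool's axes at that moment; what a row does not reach only later rows make up. A row lasts 1/8 s, in which the tool goes at most 62.5 mm and 10.7 degrees, less where a joint would pass 70% of its speed; a pose out of reach is approached as far as the arm can. A call with a gripper value outside its range is refused whole. The fingers move at their own pace and stop on an object; "squeeze" is the grip in N (left out, the last holds). Time passes only in rows, so rows that repeat a pose let the fingers close. It gives the time, the measured TCP pose, the force, the opening and the grip force at its end, in the units of the state.
- manip.get_obs(): the state, without advancing time (a new reading comes with each control period).
- manip.camera(name): name is "side" or "top" or "wrist"; returns a dict with "color" (420x560x3 uint8, red, green, blue), "fx", "fy", "cx", "cy" (pixels), "cam_to_world" (4x4, takes a point from camera to world coordinates); the wrist camera has in their place "mount" (4x4, takes a point from camera to tool coordinates, whose origin is the TCP and whose axes are the flange's). Camera axes: x right, y down, z forward; pixel columns grow to the right and rows downward; lengths in m; the calibration is good to about 2 mm. The wrist camera is an equidistant fisheye: a pixel r from the principal point sees the ray r / f radians off the axis. A picture is of the moment at which its call begins: read the wrist's pose just before it. There is no depth.
- manip.hand_in(): hands the job in; it is judged then, once.
Trained networks look in a picture, given as the dict that the camera call returned (one of the last four; its "shot" number tells which), for a name from the list of things; names that differ only in an ending like _2 or _b are one class to them, and where a whole thing is asked for, a point or a joint stands for the part that bears it (a point fixed in the world has none). Each returns a list of dicts, best first, with "conf" (0 to 1); they miss things now and then, are a little off and sometimes report something else, mostly with a low value. They report only what shows in the picture. A call takes as long as a camera call. They do not tell look-alikes from the thing itself.
- manip.look_for(picture, label): "position" ([x, y, z] in m, in the coordinates of the camera as it stood for that picture, good to about 4 mm: the middle of the surface that is visible of it).
- manip.silhouettes(picture, label): "pixels" (420x560 bool, what is visible of it).
- manip.tip_of(picture, label): "position" ([x, y, z] in m, in the coordinates of the camera as it stood for that picture, good to about 4 mm: a listed point, or the origin of a listed thing).
The state is a dict: "clock": time; "joint_pos": joint angles; "joint_velocities": joint speeds; "tau": joint torques, N m; "position": TCP position; "ee_rot": TCP orientation; "ft_force": force on the tool from outside, world axes, zero at the start; "torque": the same for the moment, N m; "grip_width": opening from 0.0 (shut) to 1.0 (fully open); "grasp_force": force on a finger pad.
Only numpy, scipy, OpenCV 4.12 (cv2) and the standard library are available. Lean on these libraries where they do the work, as an engineer would, in place of code of your own. Each camera call takes 0.05 s, during which the arm holds its last target. There are 200 camera calls.

## Working session

There is one attempt and no reset: what is moved stays moved. The work goes in short steps, Python scripts to look and compute and a tool call to move; the robot and the scene stay as the last step left them, time stands still between calls to the robot, and variables do not carry over. Pictures are saved under pics/ and viewed, at most 10 in all, crops included, and the job is handed in when it is done.

Besides the shell and the picture viewer there is one more tool, called in YAML: its name, and indented under it one key for each argument. move_arm: Moves the arm, as the interface text tells. Its arguments: {"type":"object","properties":{"plan":{"type":"array","items":{"type":"number"}},"squeeze":{"type":"number"}},"required":["plan"]}

```bash
mkdir -p pics; cat > h.py <<'E'
import numpy as np,cv2
from workcell import manip
from scipy.spatial.transform import Rotation as R
def shot(n,f=None):
    o=manip.get_obs(); p=manip.camera(n)
    if 'cam_to_world' in p: T=np.array(p['cam_to_world'])
    else:
        W=np.eye(4);W[:3,:3]=R.from_quat(o['ee_rot']).as_matrix();W[:3,3]=o['position'];T=W@np.array(p['mount'])
    if f: cv2.imwrite('pics/'+f,p['color'][:,:,::-1])
    return p,T
def w(T,x): return (T[:3,:3]@np.array(x)+T[:3,3])
def find(p,T,l,fn='tip_of',k=3):
    for d in getattr(manip,fn)(p,l)[:k]: print(l,fn,round(d['conf'],2),np.round(w(T,d['position']),4))
E
python3 - <<'E'
from h import *
o=manip.get_obs();print({k:np.round(v,3) for k,v in o.items()})
ims=[]
for n in ['top','side','wrist']:
    p,T=shot(n,n+'0.png');print(n,np.round(T,3).tolist(),p['fx'],p['cx'],p['cy'])
    for l in ['jig','seat','locator','post_top','pivot_arm','bar_mid','bare_patch','tape_measure','nut_0','platen']: find(p,T,l)
E
```

```text
{'clock': np.float64(0.0), 'joint_pos': array([ 1.296,  0.333, -0.065,  1.461,  0.022,  1.35 , -0.089]), 'joint_velocities': array([-0.   , -0.   ,  0.   ,  0.001,  0.001,  0.002,  0.003]), 'tau': array([-0.0000e+00, -6.2545e+01,  4.9000e-02, -3.9161e+01,  1.6000e-02,
        1.0000e-02,  0.0000e+00]), 'position': array([ 0.156, -0.605,  0.404]), 'ee_rot': array([ 0.992,  0.126, -0.   , -0.001]), 'ft_force': array([-0.613, -0.191,  0.352]), 'torque': array([ 0.058, -0.004,  0.041]), 'grasp_force': np.float64(0.0), 'grip_width': np.float64(1.0)}
top [[0.013, -0.992, 0.126, 0.369], [-1.0, -0.013, 0.001, -0.107], [0.001, -0.126, -0.992, 1.508], [0.0, 0.0, 0.0, 1.0]] 532.2458038978427 272.03366982694854 212.12277347837954
jig tip_of 0.59 [0.4281 0.0996 0.1001]
seat tip_of 0.89 [0.4406 0.0324 0.1088]
locator tip_of 0.71 [ 0.371  -0.3939 -0.0017]
locator tip_of 0.54 [0.4398 0.0295 0.114 ]
locator tip_of 0.33 [ 0.466   0.0117 -0.0009]
post_top tip_of 0.65 [0.4386 0.0353 0.2358]
post_top tip_of 0.58 [ 0.3696 -0.3911  0.1189]
pivot_arm tip_of 0.79 [0.4387 0.0308 0.1556]
bar_mid tip_of 0.63 [0
[... 495 characters left out ...]
.1024 0.099 ]
seat tip_of 0.96 [0.4342 0.0337 0.113 ]
locator tip_of 0.75 [ 3.631e-01 -3.942e-01 -1.000e-04]
post_top tip_of 0.92 [0.4399 0.0286 0.2288]
post_top tip_of 0.56 [ 0.3689 -0.3968  0.1167]
pivot_arm tip_of 0.73 [0.4427 0.025  0.1586]
bar_mid tip_of 0.8 [0.437  0.0999 0.1703]
bare_patch tip_of 0.67 [ 0.5169 -0.2563  0.1015]
tape_measure tip_of 0.72 [ 0.6599 -0.2393  0.1038]
tape_measure tip_of 0.36 [0.4366 0.0329 0.1121]
nut_0 tip_of 0.59 [0.4263 0.2108 0.1125]
platen tip_of 0.64 [ 0.6645 -0.2385  0.0997]
wrist [[0.25, -0.926, -0.282, 0.23], [-0.968, -0.238, -0.074, -0.586], [0.001, 0.292, -0.956, 0.375], [0.0, 0.0, 0.0, 1.0]] 325.19226210127806 285.1018054685386 210.23813742291946
```

View pics/top0.png

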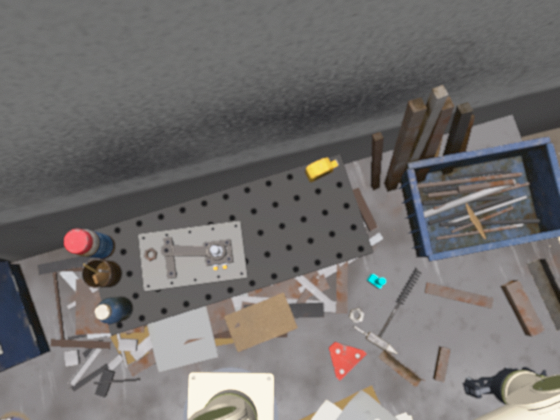

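View pics/side0.png

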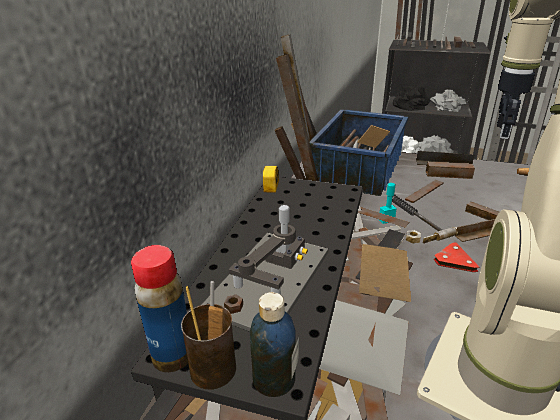

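```bash
python3 - <<'E'
from h import *
p,T=shot('top');f=p['fx']
for l in ['jig','platen','pivot_arm']:
    for d in manip.silhouettes(p,l)[:2]:
        m=np.array(d['pixels']).astype(np.uint8);ys,xs=np.nonzero(m)
        z={'jig':.112,'platen':.1,'pivot_arm':.18}[l]
        r=np.c_[(xs-p['cx'])/f,(ys-p['cy'])/f,np.ones(len(xs))]@T[:3,:3].T
        P=T[:3,3]+r*((z-T[2,3])/r[:,2:]);rc=cv2.minAreaRect(P[:,:2].astype(np.float32))
        print(l,round(d['conf'],2),m.sum(),np.round(rc[0],4),np.round(rc[1],3),round(rc[2],2))
c=p['color'][170:260,250:400,::-1];cv2.imwrite('pics/crop0.png',cv2.resize(c,None,fx=5,fy=5,interpolation=2))
q,S=shot('side')
for l in ['bar_mid','post_top','pivot_arm','bare_patch','nut_0','jig','seat']:find(q,S,l,k=1);find(p,T,l,k=1)
E
```

```text
jig 0.73 5100 [0.4292 0.0996] [0.152 0.271] 8.41
platen 0.93 20588 [0.4638 0.0084] [0.286 0.722] 17.97
pivot_arm 0.89 645 [0.4372 0.089 ] [0.045 0.16 ] 0.76
bar_mid tip_of 0.72 [0.4375 0.0972 0.1662]
bar_mid tip_of 0.96 [0.4387 0.1023 0.1689]
post_top tip_of 0.68 [ 0.3685 -0.3937  0.1153]
post_top tip_of 0.68 [0.437  0.033  0.2371]
pivot_arm tip_of 0.69 [0.4451 0.0266 0.1579]
pivot_arm tip_of 0.62 [0.4377 0.0292 0.1533]
bare_patch tip_of 0.56 [ 0.5171 -0.2581  0.1004]
bare_patch tip_of 0.82 [ 0.5128 -0.2599  0.1022]
nut_0 tip_of 0.53 [0.427  0.2118 0.1136]
nut_0 tip_of 0.51 [0.4344 0.2065 0.1175]
jig tip_of 0.57 [0.427  0.1011 0.0996]
jig tip_of 0.7 [0.4284 0.0993 0.0991]
seat tip_of 0.63 [0.441  0.0309 0.1131]
seat tip_of 0.56 [0.4392 0.0353 0.1099]
```

View pics/crop0.png

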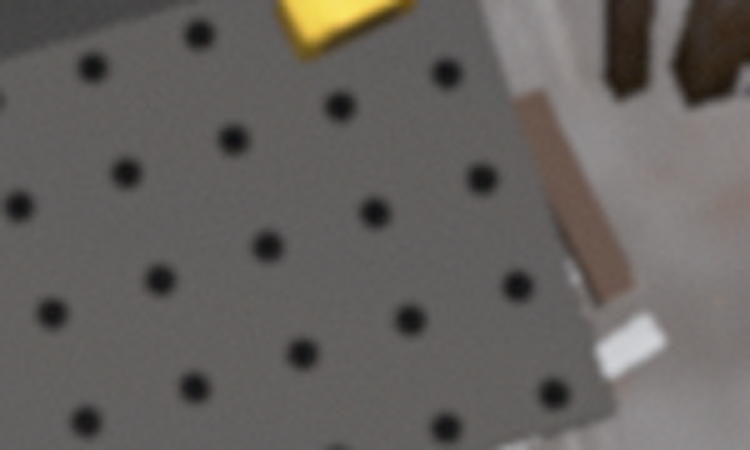

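The pictures show the jig on the tilted platen. The steel block with its grey post stands in the jig pocket, at top (218,252) and side (285,215). The turquoise look-alike is on the bench, at top (377,281) and side (390,200). The one meant is the grey post inside the pivot arm's eye. The bare patch is at about top (318,215) and the tape measure at (322,168). My first crop caught the patch rather than the jig, so I'm making the jig crop now.

```bash
cat >> h.py <<'E'
def rel(tgts):
    """tgts: list of (x,y,z,yawdeg) TCP, tool down -> shift/turn in current tool axes"""
    o=manip.get_obs();R0=R.from_quat(o['ee_rot'])
    for x,y,z,a in tgts:
        a=np.radians(a);Rt=R.from_matrix(np.c_[[np.cos(a),np.sin(a),0],[np.sin(a),-np.cos(a),0],[0,0,-1]])
        print('turn',np.round((R0.inv()*Rt).as_rotvec(),3),'shift',np.round(R0.inv().apply(np.array([x,y,z])-o['position']),4))
E
python3 - <<'E'
from h import *
p,T=shot('top')
c=p['color'][210:300,130:260,::-1];cv2.imwrite('pics/crop1.png',cv2.resize(c,None,fx=6,fy=6,interpolation=2))
rel([(.28,-.50,.42,40),(.42,-.30,.44,65),(.45,-.1,.44,80),(.438,.1005,.44,90.9)])
E
```

```text
turn [ 0.    -0.    -0.446] shift [ 0.1466 -0.071  -0.0153]
turn [ 0.    -0.    -0.883] shift [ 0.332  -0.2298 -0.0353]
turn [ 0.    -0.    -1.144] shift [ 0.4109 -0.416  -0.0353]
turn [ 0.     0.    -1.335] shift [ 0.4492 -0.6132 -0.0353]
```

View pics/crop1.png

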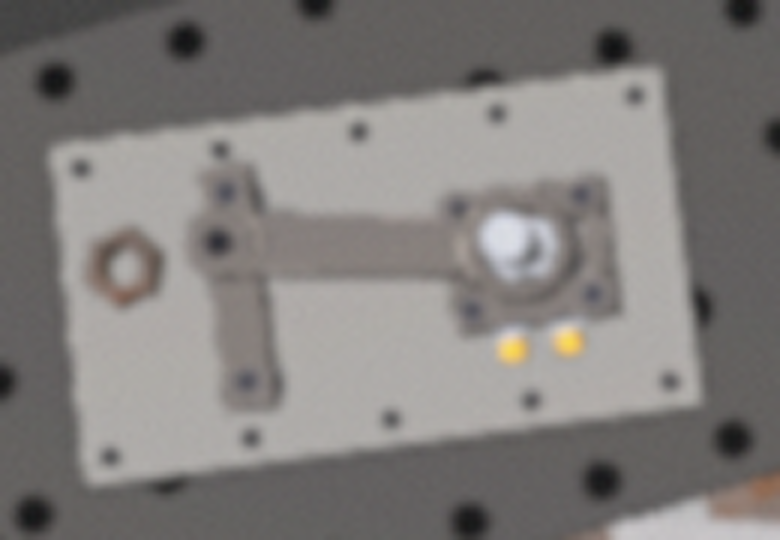

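The crop shows the bright steel post through the eye at (515,242) in the four-wall pocket. The yellow plungers are at (540,345) on the robot's side (-x), the nut is at (125,265), and the bar runs to the boss on the rail at (217,242). This is the block meant. I'm moving above the bar now.

move_arm:
  plan: [0,0,-0.15,0.05,-0.02,-0.015,0.0854,0,0,-0.3,0.1,-0.045,-0.02,0.0854,0,0,-0.45,0.147,-0.071,-0.025,0.0854,0,0,-0.56,0.195,-0.11,-0.03,0.0854,0,0,-0.67,0.24,-0.15,-0.035,0.0854,0,0,-0.78,0.285,-0.19,-0.035,0.0854,0,0,-0.88,0.33,-0.23,-0.035,0.0854,0,0,-0.96,0.355,-0.285,-0.035,0.0854,0,0,-1.05,0.38,-0.34,-0.035,0.0854,0,0,-1.14,0.405,-0.395,-0.035,0.0854,0,0,-1.2,0.42,-0.45,-0.035,0.0854,0,0,-1.26,0.43,-0.5,-0.035,0.0854]

```text
clock: 4.15
position: [0.4474, -0.0116, 0.4399]
ee_rot: [0.727, 0.687, 0.0, 0.0]
ft_force: [1.2, -0.7, 0.5]
grip_width: 0.999
grasp_force: 0.0
```

```bash
python3 - <<'E'
from h import *
o=manip.get_obs();print(np.round(o['joint_pos'],2),np.round(o['position'],3))
p,T=shot('wrist')
for l in ['bar_mid','pivot_arm','post_top','seat']:find(p,T,l,k=2)
rel([(.438,.1005,.42,90.9),(.438,.1005,.331,90.9)])
E
```

```text
[ 0.67 -0.06 -0.71  1.81 -0.04  1.37 -0.08] [ 0.447 -0.012  0.44 ]
bar_mid tip_of 0.61 [0.4387 0.0979 0.1663]
post_top tip_of 0.83 [0.4444 0.0316 0.2306]
turn [ 0.     0.001 -0.075] shift [ 0.1142 -0.0164  0.0197]
turn [ 0.     0.001 -0.075] shift [ 0.1142 -0.0164  0.1087]
```

move_arm:
  plan: [0,0,-0.035,0.055,-0.008,0,0.0854,0,0,-0.075,0.112,-0.016,0,0.0854,0,0,-0.075,0.112,-0.016,0.02,0.0854,0,0,-0.075,0.112,-0.016,0.02,0.0854]

```text
clock: 4.9
position: [0.4382, 0.0976, 0.4187]
ee_rot: [0.702, 0.712, -0.001, -0.001]
ft_force: [-0.4, -0.7, -0.0]
grip_width: 1.0
grasp_force: 0.0
```

```bash
python3 - <<'E'
from h import *
p,T=shot('wrist','wrist1.png')
for l in ['bar_mid','pivot_arm','post_top']:find(p,T,l,k=2)
d=manip.silhouettes(p,'pivot_arm')[:1]
for e in d:
    ys,xs=np.nonzero(e['pixels']);u=np.c_[xs-p['cx'],ys-p['cy']];r=np.linalg.norm(u,axis=1);t=r/p['fx']
    v=np.c_[u/np.maximum(r,1e-6)[:,None]*np.sin(t)[:,None],np.cos(t)]@T[:3,:3].T
    P=T[:3,3]+v*((.172-T[2,3])/v[:,2:]);rc=cv2.minAreaRect(P[:,:2].astype(np.float32));print(rc)
rel([(.438,.0995,.331,90.9)])
E
```

```text
bar_mid tip_of 0.7 [0.4393 0.1002 0.1674]
pivot_arm tip_of 0.96 [0.4446 0.0302 0.1608]
post_top tip_of 0.66 [0.4411 0.0341 0.228 ]
((0.4433797597885132, 0.09102938324213028), (0.15970934927463531, 0.045124251395463943), 88.66696166992188)
turn [ 0.001 -0.    -0.002] shift [ 0.0016 -0.0007  0.0893]
```

View pics/wrist1.png

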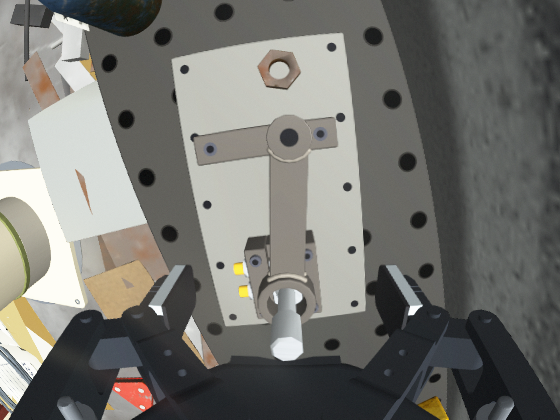

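The wrist view shows the bar centred between the fingers (column ~289, rows 160–270), with the post at (287,345) clear of the gripper body. Now descending and gripping.

move_arm:
  plan: [0,0,0,0.002,0.001,0.04,0.0854,0,0,0,0.002,0.001,0.075,0.0854,0,0,0,0.002,0.001,0.088,0.0854,0,0,0,0.002,0.001,0.088,0.05,0,0,0,0.002,0.001,0.088,0.015,0,0,0,0.002,0.001,0.088,0.015,0,0,0,0.002,0.001,0.088,0.015,0,0,0,0.002,0.001,0.088,0.015]
  squeeze: 60

```text
clock: 6.15
position: [0.4395, 0.101, 0.3329]
ee_rot: [0.702, 0.713, 0.0, 0.001]
ft_force: [-2.1, 0.3, 8.9]
grip_width: 0.286
grasp_force: 59.3
```

move_arm:
  plan: [0,0,0,0,0,-0.02,0.015,0,0,0,0,0,-0.045,0.015,0,0,0,0,0,-0.07,0.015,0,0,0,0,0,-0.095,0.015,0,0,0,0,0,-0.11,0.015,0,0,0,0,0,-0.11,0.015,0,0,0,0,0,-0.11,0.015]

```text
clock: 7.02
position: [0.439, 0.1007, 0.4406]
ee_rot: [0.701, 0.713, -0.001, -0.0]
ft_force: [-0.1, -0.2, -6.1]
grip_width: 0.283
grasp_force: 60.7
```

```bash
python3 - <<'E'
from h import *
q,S=shot('side','side1.png')
for l in ['post_top','pivot_arm','bar_mid']:find(q,S,l,k=2)
print(manip.get_obs()['joint_pos'])
a=np.radians(18)
# bar_mid offset 8mm beyond arm centre along +platen x
c=np.array([.515,-.259])+.004*np.array([np.cos(a),np.sin(a)]);print(c)
rel([(.45,-.02,.45,70),(.49,-.15,.45,45),(c[0],c[1],.44,18),(c[0],c[1],.277,18)])
E
```

```text
post_top tip_of 0.95 [0.4414 0.0266 0.2306]
post_top tip_of 0.74 [ 0.3725 -0.3964  0.118 ]
pivot_arm tip_of 0.76 [0.444  0.0256 0.2691]
bar_mid tip_of 0.73 [0.4371 0.0994 0.2786]
[ 0.56537791 -0.04762515 -0.84841305  1.80044079 -0.03674552  1.37387774
 -0.25921885]
[ 0.51880423 -0.25776393]
turn [-0.001  0.     0.365] shift [-0.1209  0.009  -0.009 ]
turn [-0.001  0.     0.801] shift [-0.2515  0.0469 -0.009 ]
turn [-1.000e-03  1.000e-03  1.273e+00] shift [-0.3597  0.074   0.0009]
turn [-1.000e-03  1.000e-03  1.273e+00] shift [-0.3597  0.0741  0.1639]
```

View pics/side1.png

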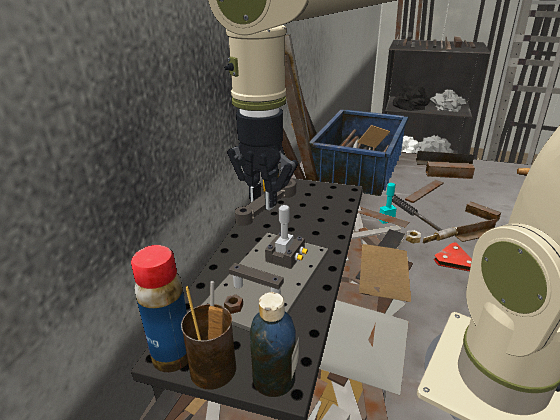

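The side view shows the arm held level above the post at (270,200). The post is at (284,215), with the block still in its pocket. Next I carry the arm to the patch.

move_arm:
  plan: [0,0,0.09,-0.03,0.002,-0.01,0.015,0,0,0.2,-0.07,0.005,-0.015,0.015,0,0,0.32,-0.11,0.009,-0.015,0.015,0,0,0.46,-0.155,0.02,-0.015,0.015,0,0,0.6,-0.2,0.033,-0.015,0.015,0,0,0.75,-0.245,0.046,-0.01,0.015,0,0,0.9,-0.285,0.056,-0.005,0.015,0,0,1.05,-0.32,0.064,0,0.015,0,0,1.17,-0.345,0.07,0.03,0.015,0,0,1.27,-0.36,0.074,0.07,0.015,0,0,1.27,-0.36,0.074,0.11,0.015,0,0,1.27,-0.36,0.074,0.13,0.015]

```text
clock: 8.72
position: [0.5182, -0.258, 0.3084]
ee_rot: [0.988, 0.157, -0.002, -0.001]
ft_force: [-0.2, 0.6, -6.2]
grip_width: 0.279
grasp_force: 60.6
```

```bash
python3 - <<'E'
from h import *
p,T=shot('top');[find(p,T,l,k=1) for l in ['pivot_arm','bar_mid','tape_measure']]
rel([(.519,-.258,.277,18)])
E
```

```text
bar_mid tip_of 0.56 [0.4304 0.2072 0.1159]
tape_measure tip_of 0.62 [ 0.6635 -0.235   0.1029]
turn [-0.     0.     0.003] shift [-0.0001 -0.      0.0349]
```

move_arm:
  plan: [0,0,0,0,0,0.02,0.015,0,0,0,0,0,0.03,0.015,0,0,0,0,0,0.034,0.015,0,0,0,0,0,0.036,0.015,0,0,0,0,0,0.036,0.015]

```text
clock: 9.55
position: [0.5188, -0.2578, 0.2769]
ee_rot: [0.987, 0.158, -0.0, 0.0]
ft_force: [-7.3, 3.0, 6.6]
grip_width: 0.282
grasp_force: 62.0
```

move_arm:
  plan: [0,0,0,0,0,0,0.05,0,0,0,0,0,0,0.06,0,0,0,0,0,0,0.06,0,0,0,0,0,-0.04,0.06,0,0,0,0,0,-0.1,0.0854,0,0,0,0,0,-0.16,0.0854,0,0,0,0,0,-0.17,0.0854]

```text
clock: 10.42
position: [0.5196, -0.2577, 0.4506]
ee_rot: [0.987, 0.158, 0.003, 0.002]
ft_force: [0.5, 0.9, -0.1]
grip_width: 1.0
grasp_force: 0.0
```

```bash
python3 - <<'E'
from h import *
p,T=shot('wrist','wrist2.png');[find(p,T,l,k=1) for l in ['pivot_arm','bar_mid']]
p,T=shot('top')
for l in ['post_top','seat','locator','jig']:find(p,T,l,k=2)
for d in manip.silhouettes(p,'jig')[:1]:
    ys,xs=np.nonzero(d['pixels']);r=np.c_[(xs-p['cx'])/p['fx'],(ys-p['cy'])/p['fy'],np.ones(len(xs))]@T[:3,:3].T
    P=T[:3,3]+r*((.112-T[2,3])/r[:,2:]);print(cv2.minAreaRect(P[:,:2].astype(np.float32)))
p,T=shot('side')
for l in ['post_top','seat','locator','pivot_arm']:find(p,T,l,k=2)
rel([(.47,-.1,.46,50),(.44,.033,.46,98.4),(.44,.033,.46,8.4)])
E
```

```text
bar_mid tip_of 0.7 [ 0.5139 -0.259   0.1083]
post_top tip_of 0.61 [ 0.3714 -0.3915  0.1189]
post_top tip_of 0.55 [0.437  0.037  0.2365]
locator tip_of 0.56 [0.4405 0.0281 0.1138]
locator tip_of 0.49 [ 0.3723 -0.3925  0.0004]
jig tip_of 0.74 [0.4291 0.101  0.0987]
((0.4280599355697632, 0.09903609752655029), (0.15383091568946838, 0.27620840072631836), 8.171046257019043)
post_top tip_of 0.81 [0.441  0.0307 0.2319]
seat tip_of 0.67 [0.4386 0.0319 0.1111]
locator tip_of 0.87 [0.4369 0.0317 0.1117]
locator tip_of 0.74 [ 0.3649 -0.3933  0.0006]
pivot_arm tip_of 0.75 [ 0.455  -0.2829  0.1037]
turn [-0.     0.    -0.556] shift [ 0.0027 -0.1653 -0.0144]
turn [-0.    -0.    -1.401] shift [ 0.0156 -0.301  -0.0144]
turn [-0.    0.    0.17] shift [ 0.0156 -0.301  -0.0144]
```

View pics/wrist2.png

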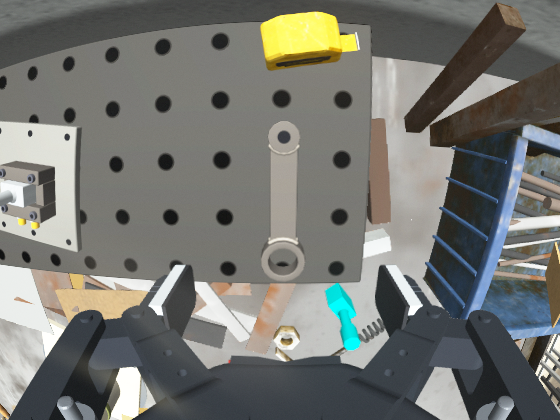

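The arm lies flat on the bare patch: eye at (283,258), boss at (284,137), on the platen and clear of the jig and tape. Next I move above the post with the fingers closing along the jig's y, so that leaning turns about the tool's x.

move_arm:
  plan: [0,0,0.02,0.002,-0.035,-0.01,0.0854,0,0,0.05,0.005,-0.085,-0.014,0.0854,0,0,0.08,0.007,-0.135,-0.014,0.0854,0,0,0.11,0.01,-0.185,-0.014,0.07,0,0,0.14,0.012,-0.235,-0.014,0.06,0,0,0.17,0.015,-0.28,-0.014,0.06,0,0,0.17,0.0156,-0.3,-0.014,0.06,0,0,0.17,0.0156,-0.3,-0.014,0.06]

```text
clock: 12.12
position: [0.4402, 0.0327, 0.4599]
ee_rot: [0.997, 0.074, 0.0, 0.0]
ft_force: [-0.0, -0.8, -0.1]
grip_width: 0.701
grasp_force: 0.0
```

```bash
python3 - <<'E'
from h import *
o=manip.get_obs();print(np.round(o['joint_pos'],2))
p,T=shot('wrist','wrist3.png');[find(p,T,l,k=1) for l in ['post_top','seat','locator']]
rel([(.4395,.032,.369,8.3)])
E
```

```text
[ 0.6  -0.09 -0.72  1.79 -0.06  1.41 -1.53]
post_top tip_of 0.7 [0.4437 0.0318 0.228 ]
locator tip_of 0.68 [ 0.371  -0.3948  0.0045]
turn [-0.  0. -0.] shift [-0.0009 -0.0017  0.0905]
```

View pics/wrist3.png

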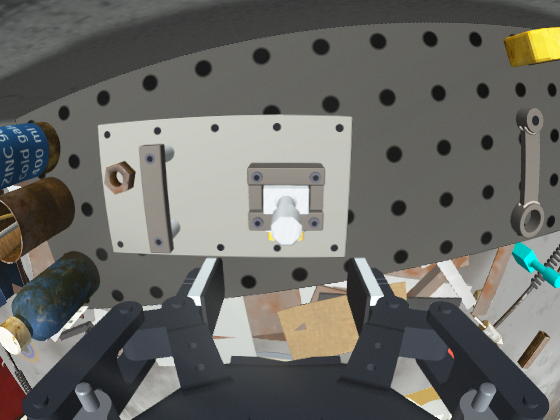

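The post head at (286,230) is midway between the fingers (207 and 366). Descending and gripping the head.

move_arm:
  plan: [0,0,0,0,0,0.04,0.06,0,0,0,0,0,0.075,0.06,0,0,0,0,0,0.09,0.06,0,0,0,0,0,0.09,0.06,0,0,0,0,0,0.09,0.03,0,0,0,0,0,0.09,0.01,0,0,0,0,0,0.09,0.01,0,0,0,0,0,0.09,0.01]
  squeeze: 100

```text
clock: 13.32
position: [0.4406, 0.0322, 0.3709]
ee_rot: [0.997, 0.073, 0.001, 0.0]
ft_force: [-1.6, 0.3, 5.9]
grip_width: 0.218
grasp_force: 97.4
```

```bash
python3 - <<'E'
from h import *
o=manip.get_obs();print({k:np.round(o[k],3) for k in ['position','ee_rot','ft_force','torque','grip_width','grasp_force']})
# lean of angle t about tool x at pivot point, distance D below TCP along tool z, plus rise h
D=o['position'][2]-.127;print('D',D)
for t in (.06,.12,-.06,-.12): print(t,'dy',D*np.sin(t),'dz',D*(1-np.cos(t)))
E
```

```text
{'position': array([0.441, 0.032, 0.371]), 'ee_rot': array([0.997, 0.073, 0.001, 0.   ]), 'ft_force': array([-1.647,  0.32 ,  5.861]), 'torque': array([ 0.148,  0.421, -0.017]), 'grip_width': np.float64(0.218), 'grasp_force': np.float64(97.431)}
D 0.24391284471392832
0.06 dy 0.01462599140084576 dz 0.00043891142335345586
0.12 dy 0.029199345026823788 dz 0.001754066086257233
-0.06 dy -0.01462599140084576 dz 0.00043891142335345586
-0.12 dy -0.029199345026823788 dz 0.001754066086257233
```

move_arm:
  plan: [0.03,0,0,0,0.0073,-0.001,0.01,0.06,0,0,0,0.0146,-0.0016,0.01,0.08,0,0,0,0.0195,-0.0022,0.01,0.1,0,0,0,0.0244,-0.0028,0.01,0.1,0,0,0,0.0244,-0.0028,0.01]
  squeeze: 110

```text
clock: 13.95
position: [0.4442, 0.0066, 0.3716]
ee_rot: [0.996, 0.072, -0.003, -0.051]
ft_force: [9.2, -0.2, -14.9]
grip_width: 0.209
grasp_force: 108.3
```

```bash
cat >> h.py <<'E'
def st():
    """measured lean (about jig x) and grasp-held block height estimate, from tool pose"""
    o=manip.get_obs();M=R.from_quat(o['ee_rot']).as_matrix();a=np.radians(8.3)
    X=np.array([np.cos(a),np.sin(a),0]);Y=np.array([-np.sin(a),np.cos(a),0])
    z=M[:,2];lean=np.arctan2(z@Y,-z[2]);G=o['position']+.259*z  # point at home underside: TCP .371 -> .112
    print('t %.2f lean(+=to -y) %.3f rollx %.3f G jig xy %.4f %.4f z %.4f'%(o['clock'],lean,z@X,(G-[.4396,.032,0])@X,(G-[.4396,.032,0])@Y,G[2]-.112),
      'F jig',np.round([o['ft_force']@X,o['ft_force']@Y,o['ft_force'][2]],1),'M',np.round([o['torque']@X,o['torque']@Y],2),'grip',round(o['grasp_force'],0))
E
python3 - <<'E'
from h import *
st()
p,T=shot('side');[find(p,T,l,k=1) for l in ['post_top','locator','jig']]
E
```

```text
t 13.95 lean(+=to -y) 0.102 rollx 0.001 G jig xy 0.0011 0.0005 z 0.0019 F jig [  9.1  -1.5 -14.9] M [-0.92 -2.05] grip 108.0
post_top tip_of 0.72 [0.442  0.0184 0.2314]
locator tip_of 0.65 [ 0.363  -0.3965 -0.0004]
jig tip_of 0.87 [0.4284 0.1043 0.1   ]
```

```bash
cat >> h.py <<'E'
def rock(c0,seq):
    """c0=(t,y,z) commanded now in home-tool frame; seq of (t,h): print rows relative to c0"""
    t0,y0,z0=c0
    for t,h in seq:
        D=.244+max(h-.003,0);y=D*np.sin(t);z=D*(1-np.cos(t))-h
        dy,dz=y-y0,z-z0;c,s=np.cos(t0),np.sin(t0)
        print('%.3f,0,0,0,%.4f,%.4f,0.01,'%(t-t0,c*dy+s*dz,-s*dy+c*dz),'  abs (%.3f,%.4f,%.4f)'%(t,y,z))
E
python3 - <<'E'
from h import *
rock((.1,.0244,-.0028),[(.05,.0045),(0,.005),(-.05,.0055),(-.1,.006)])
E
```

```text
-0.050,0,0,0,-0.0122,-0.0002,0.01,   abs (0.050,0.0123,-0.0042)
-0.100,0,0,0,-0.0245,0.0002,0.01,   abs (0.000,0.0000,-0.0050)
-0.150,0,0,0,-0.0368,0.0013,0.01,   abs (-0.050,-0.0123,-0.0052)
-0.200,0,0,0,-0.0490,0.0029,0.01,   abs (-0.100,-0.0247,-0.0048)
```

move_arm:
  plan: [-0.05,0,0,0,-0.0122,-0.0002,0.01,-0.1,0,0,0,-0.0245,0.0002,0.01,-0.15,0,0,0,-0.0368,0.0013,0.01,-0.2,0,0,0,-0.049,0.0029,0.01,-0.2,0,0,0,-0.049,0.0029,0.01]

```text
clock: 14.78
position: [0.4367, 0.0561, 0.3733]
ee_rot: [0.996, 0.074, 0.003, 0.05]
ft_force: [9.4, 0.3, -17.1]
grip_width: 0.212
grasp_force: 108.9
```

```bash
python3 - <<'E'
from h import *
st()
p,T=shot('side');[find(p,T,l,k=1) for l in ['post_top','jig']]
st()
rock((-.1,-.0247,-.0048),[(-.05,.0065),(0,.007),(.05,.0075),(.1,.008),(.1,.008),(.05,.0085),(0,.009),(-.05,.0095),(-.1,.010)])
E
```

```text
t 14.78 lean(+=to -y) -0.100 rollx -0.000 G jig xy 0.0006 -0.0015 z 0.0035 F jig [  9.3  -1.1 -17.1] M [-0.11 -2.14] grip 109.0
post_top tip_of 0.85 [ 0.3675 -0.3942  0.1192]
jig tip_of 0.72 [0.4281 0.1027 0.0962]
t 14.93 lean(+=to -y) -0.098 rollx -0.000 G jig xy 0.0006 -0.0015 z 0.0036 F jig [  7.8   0.7 -16.2] M [ 0.21 -2.13] grip 109.0
0.050,0,0,0,0.0124,-0.0002,0.01,   abs (-0.050,-0.0124,-0.0062)
0.100,0,0,0,0.0248,0.0003,0.01,   abs (0.000,0.0000,-0.0070)
0.150,0,0,0,0.0372,0.0013,0.01,   abs (0.050,0.0124,-0.0072)
0.200,0,0,0,0.0495,0.0030,0.01,   abs (0.100,0.0249,-0.0068)
0.200,0,0,0,0.0495,0.0030,0.01,   abs (0.100,0.0249,-0.0068)
0.150,0,0,0,0.0373,0.0003,0.01,   abs (0.050,0.0125,-0.0082)
0.100,0,0,0,0.0250,-0.0017,0.01,   abs (0.000,0.0000,-0.0090)
0.050,0,0,0,0.0126,-0.0031,0.01,   abs (-0.050,-0.0125,-0.0092)
0.000,0,0,0,0.0000,-0.0040,0.01,   abs (-0.100,-0.0251,-0.0087)
```

move_arm:
  plan: [0.05,0,0,0,0.0124,-0.0002,0.01,0.1,0,0,0,0.0248,0.0003,0.01,0.15,0,0,0,0.0372,0.0013,0.01,0.2,0,0,0,0.0495,0.003,0.01,0.2,0,0,0,0.0495,0.003,0.01,0.15,0,0,0,0.0373,0.0003,0.01,0.1,0,0,0,0.025,-0.0017,0.01,0.05,0,0,0,0.0126,-0.0031,0.01,0,0,0,0,0,-0.004,0.01,0,0,0,0,0,-0.004,0.01]

```text
clock: 16.18
position: [0.4363, 0.0565, 0.3769]
ee_rot: [0.996, 0.073, 0.003, 0.05]
ft_force: [6.6, -0.2, -17.8]
grip_width: 0.21
grasp_force: 109.2
```

```bash
python3 - <<'E'
from h import *
st()
p,T=shot('side','side2.png');[find(p,T,l,k=2) for l in ['post_top','locator','jig']]
c=cv2.imread('pics/side2.png')[160:310,190:350];cv2.imwrite('pics/side2c.png',cv2.resize(c,None,fx=4.5,fy=4,interpolation=2))
rock((-.1,-.0251,-.0087),[(-.05,.0105),(0,.011),(.05,.0115),(.1,.012),(.1,.012),(.05,.0125),(0,.013),(-.05,.0135),(-.1,.014)])
E
```

```text
t 16.18 lean(+=to -y) -0.099 rollx -0.002 G jig xy -0.0001 -0.0010 z 0.0071 F jig [  6.5  -1.1 -17.8] M [ 0.18 -1.73] grip 109.0
post_top tip_of 0.68 [0.4379 0.038  0.2385]
post_top tip_of 0.67 [ 0.3679 -0.3948  0.118 ]
locator tip_of 0.76 [ 0.362  -0.3959 -0.0004]
locator tip_of 0.62 [0.4338 0.03   0.1184]
jig tip_of 0.85 [0.4274 0.1018 0.1017]
0.050,0,0,0,0.0126,-0.0002,0.01,   abs (-0.050,-0.0126,-0.0102)
0.100,0,0,0,0.0252,0.0002,0.01,   abs (0.000,0.0000,-0.0110)
0.150,0,0,0,0.0378,0.0013,0.01,   abs (0.050,0.0126,-0.0112)
0.200,0,0,0,0.0503,0.0030,0.01,   abs (0.100,0.0253,-0.0107)
0.200,0,0,0,0.0503,0.0030,0.01,   abs (0.100,0.0253,-0.0107)
0.150,0,0,0,0.0379,0.0003,0.01,   abs (0.050,0.0127,-0.0122)
0.100,0,0,0,0.0254,-0.0018,0.01,   abs (0.000,0.0000,-0.0130)
0.050,0,0,0,0.0128,-0.0032,0.01,   abs (-0.050,-0.0127,-0.0132)
0.000,0,0,0,0.0000,-0.0040,0.01,   abs (-0.100,-0.0255,-0.0127)
```

View pics/side2c.png

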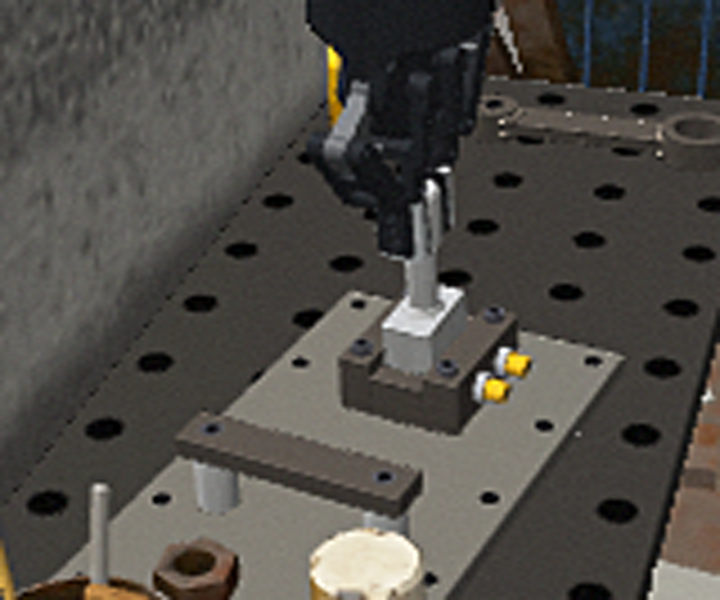

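The crop shows the block rising out of the pocket (its top at (425,310)), firmly held by the head, with the plate flat. The network puts it about 7 mm up, so I continue rocking.

move_arm:
  plan: [0.05,0,0,0,0.0126,-0.0002,0.01,0.1,0,0,0,0.0252,0.0002,0.01,0.15,0,0,0,0.0378,0.0013,0.01,0.2,0,0,0,0.0503,0.003,0.01,0.2,0,0,0,0.0503,0.003,0.01,0.15,0,0,0,0.0379,0.0003,0.01,0.1,0,0,0,0.0254,-0.0018,0.01,0.05,0,0,0,0.0128,-0.0032,0.01,0,0,0,0,0,-0.004,0.01,0,0,0,0,0,-0.004,0.01]

```text
clock: 17.62
position: [0.4362, 0.0568, 0.3809]
ee_rot: [0.996, 0.073, 0.003, 0.05]
ft_force: [5.3, -1.0, -16.5]
grip_width: 0.213
grasp_force: 109.6
```

```bash
python3 - <<'E'
from h import *
st()
p,T=shot('side');[find(p,T,l,k=2) for l in ['locator','jig']]
rock((-.1,-.0255,-.0127),[(-.05,.0145),(0,.015),(.05,.0155),(.1,.016),(.1,.016),(.05,.0165),(0,.017),(-.05,.0175),(-.1,.018)])
E
```

```text
t 17.62 lean(+=to -y) -0.100 rollx -0.002 G jig xy -0.0003 -0.0008 z 0.0111 F jig [  5.1  -1.7 -16.5] M [ 0.01 -1.58] grip 110.0
locator tip_of 0.87 [ 0.3624 -0.3963  0.0019]
locator tip_of 0.73 [0.4335 0.0284 0.1199]
jig tip_of 0.86 [0.4245 0.1022 0.0994]
0.050,0,0,0,0.0128,-0.0002,0.01,   abs (-0.050,-0.0128,-0.0142)
0.100,0,0,0,0.0256,0.0003,0.01,   abs (0.000,0.0000,-0.0150)
0.150,0,0,0,0.0384,0.0014,0.01,   abs (0.050,0.0128,-0.0152)
0.200,0,0,0,0.0511,0.0031,0.01,   abs (0.100,0.0257,-0.0147)
0.200,0,0,0,0.0511,0.0031,0.01,   abs (0.100,0.0257,-0.0147)
0.150,0,0,0,0.0385,0.0004,0.01,   abs (0.050,0.0129,-0.0162)
0.100,0,0,0,0.0258,-0.0017,0.01,   abs (0.000,0.0000,-0.0170)
0.050,0,0,0,0.0130,-0.0032,0.01,   abs (-0.050,-0.0129,-0.0172)
0.000,0,0,0,0.0000,-0.0040,0.01,   abs (-0.100,-0.0259,-0.0167)
```

move_arm:
  plan: [0.05,0,0,0,0.0128,-0.0002,0.01,0.1,0,0,0,0.0256,0.0003,0.01,0.15,0,0,0,0.0384,0.0014,0.01,0.2,0,0,0,0.0511,0.0031,0.01,0.2,0,0,0,0.0511,0.0031,0.01,0.15,0,0,0,0.0385,0.0004,0.01,0.1,0,0,0,0.0258,-0.0017,0.01,0.05,0,0,0,0.013,-0.0032,0.01,0,0,0,0,0,-0.004,0.01,0,0,0,0,0,-0.004,0.01]

```text
clock: 19.02
position: [0.4362, 0.0574, 0.3855]
ee_rot: [0.996, 0.074, 0.003, 0.05]
ft_force: [4.4, -0.6, -12.6]
grip_width: 0.21
grasp_force: 110.2
```

```bash
python3 - <<'E'
from h import *
st()
p,T=shot('side');[find(p,T,l,k=2) for l in ['locator','jig']]
rock((-.1,-.0259,-.0167),[(-.05,.0185),(0,.019),(.05,.0195),(.1,.020),(.1,.020),(.05,.0205),(0,.021),(-.05,.0215),(-.1,.022)])
E
```

```text
t 19.02 lean(+=to -y) -0.100 rollx -0.001 G jig xy -0.0000 -0.0002 z 0.0158 F jig [  4.3  -1.2 -12.6] M [-0.11 -1.19] grip 110.0
locator tip_of 0.77 [0.4365 0.0307 0.1261]
locator tip_of 0.58 [ 3.645e-01 -3.970e-01  3.000e-04]
jig tip_of 0.76 [0.4233 0.1038 0.1025]
jig tip_of 0.6 [ 0.665  -0.24    0.1023]
0.050,0,0,0,0.0130,-0.0002,0.01,   abs (-0.050,-0.0130,-0.0182)
0.100,0,0,0,0.0260,0.0003,0.01,   abs (0.000,0.0000,-0.0190)
0.150,0,0,0,0.0390,0.0014,0.01,   abs (0.050,0.0130,-0.0192)
0.200,0,0,0,0.0519,0.0032,0.01,   abs (0.100,0.0261,-0.0187)
0.200,0,0,0,0.0519,0.0032,0.01,   abs (0.100,0.0261,-0.0187)
0.150,0,0,0,0.0391,0.0004,0.01,   abs (0.050,0.0131,-0.0202)
0.100,0,0,0,0.0262,-0.0017,0.01,   abs (0.000,0.0000,-0.0210)
0.050,0,0,0,0.0132,-0.0032,0.01,   abs (-0.050,-0.0131,-0.0212)
0.000,0,0,0,0.0000,-0.0040,0.01,   abs (-0.100,-0.0263,-0.0207)
```

move_arm:
  plan: [0.05,0,0,0,0.013,-0.0002,0.01,0.1,0,0,0,0.026,0.0003,0.01,0.15,0,0,0,0.039,0.0014,0.01,0.2,0,0,0,0.0519,0.0032,0.01,0.2,0,0,0,0.0519,0.0032,0.01,0.15,0,0,0,0.0391,0.0004,0.01,0.1,0,0,0,0.0262,-0.0017,0.01,0.05,0,0,0,0.0132,-0.0032,0.01,0,0,0,0,0,-0.004,0.01,0,0,0,0,0,-0.004,0.01]

```text
clock: 20.42
position: [0.4361, 0.0594, 0.3906]
ee_rot: [0.996, 0.075, 0.004, 0.05]
ft_force: [-0.7, 0.2, -4.5]
grip_width: 0.219
grasp_force: 111.5
```

```bash
python3 - <<'E'
from h import *
st()
rock((-.1,-.0263,-.0207),[(-.05,.0225),(0,.023),(0,.023),(0,.028),(0,.035),(0,.045),(0,.057)])
E
```

```text
t 20.43 lean(+=to -y) -0.101 rollx 0.001 G jig xy 0.0006 0.0015 z 0.0209 F jig [-0.7  0.3 -4.5] M [0.56 0.14] grip 111.0
0.050,0,0,0,0.0132,-0.0002,0.01,   abs (-0.050,-0.0132,-0.0222)
0.100,0,0,0,0.0264,0.0003,0.01,   abs (0.000,0.0000,-0.0230)
0.100,0,0,0,0.0264,0.0003,0.01,   abs (0.000,0.0000,-0.0230)
0.100,0,0,0,0.0269,-0.0046,0.01,   abs (0.000,0.0000,-0.0280)
0.100,0,0,0,0.0276,-0.0116,0.01,   abs (0.000,0.0000,-0.0350)
0.100,0,0,0,0.0286,-0.0216,0.01,   abs (0.000,0.0000,-0.0450)
0.100,0,0,0,0.0298,-0.0335,0.01,   abs (0.000,0.0000,-0.0570)
```

The wrist force is now just the block's weight (4.5 N), so it is free of the plungers. I straighten it and lift part way.

move_arm:
  plan: [0.05,0,0,0,0.0132,-0.0002,0.01,0.1,0,0,0,0.0264,0.0003,0.01,0.1,0,0,0,0.0266,-0.002,0.01,0.1,0,0,0,0.0269,-0.0046,0.01,0.1,0,0,0,0.0272,-0.0075,0.01]

```text
clock: 21.05
position: [0.4402, 0.0325, 0.4008]
ee_rot: [0.997, 0.074, -0.0, 0.0]
ft_force: [0.5, 0.4, -5.3]
grip_width: 0.214
grasp_force: 111.3
```

move_arm:
  plan: [0,0,0,0,0,-0.005,0.01,0,0,0,0,0,-0.012,0.01,0,0,0,0,0,-0.02,0.01,0,0,0,0,0,-0.027,0.01,0,0,0,0,0,-0.028,0.01,0,0,0,0,0,-0.028,0.01,0,0,0,0,0,-0.028,0.01]

```text
clock: 21.92
position: [0.4402, 0.0319, 0.4283]
ee_rot: [0.997, 0.073, -0.0, -0.0]
ft_force: [0.2, 0.4, -5.5]
grip_width: 0.21
grasp_force: 111.3
```

```bash
python3 - <<'E'
from h import *
st()
p,T=shot('side','side3.png');[find(p,T,l,k=2) for l in ['locator','jig','pivot_arm','seat']]
c=cv2.imread('pics/side3.png')[150:320,180:380];cv2.imwrite('pics/side3c.png',cv2.resize(c,None,fx=3.5,fy=3.5,interpolation=2))
E
```

```text
t 21.93 lean(+=to -y) 0.000 rollx -0.000 G jig xy 0.0005 -0.0002 z 0.0573 F jig [ 0.2  0.4 -5.5] M [0.03 0.03] grip 111.0
locator tip_of 0.57 [0.4364 0.0307 0.166 ]
locator tip_of 0.54 [ 0.3643 -0.3935 -0.    ]
jig tip_of 0.85 [0.43   0.103  0.1005]
jig tip_of 0.26 [ 0.6592 -0.2379  0.1034]
pivot_arm tip_of 0.71 [0.4383 0.0351 0.1148]
pivot_arm tip_of 0.58 [ 0.4549 -0.2831  0.1027]
seat tip_of 0.86 [0.4385 0.0316 0.114 ]
```

View pics/side3c.png

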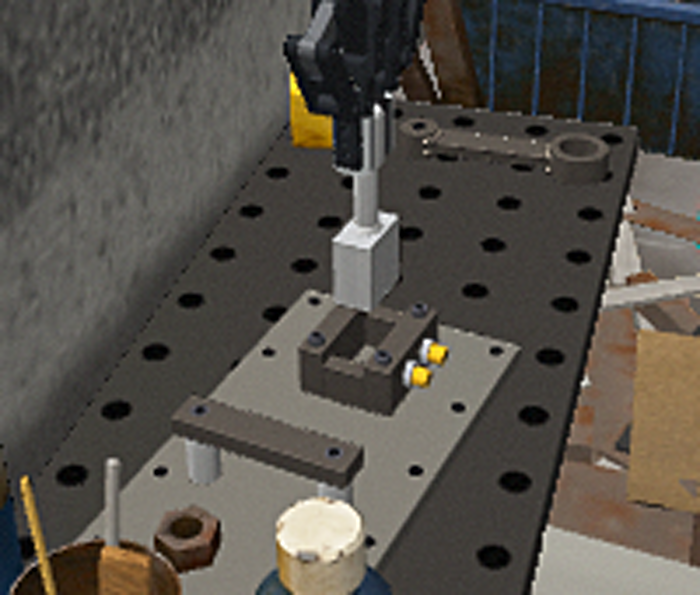

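The block hangs upright above its empty pocket: block at (365,265), pocket at (365,340), about 55 mm above the floor. The plate is flat, and the arm lies on the platen at (510,145). Handing in.

```bash
python3 -c "
from workcell import manip
print(manip.hand_in())"
```

```text
the job is handed in; nothing more can be done
None
```

The job is handed in, though no verdict came back: the pivot arm lies flat on the bare patch, and the block was rocked free with the plate flat in its place and is held upright and still about 55 mm above the pocket floor.

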